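# Empty a two-pocket parts caddy, checking by weight

### The arm

A 7-joint arm with a two-finger parallel gripper is mounted at the origin on a cart in front of the work surface, level with it; the furniture and walls round the work are solid. World frame = base frame: x ahead of the robot, y to its left, z up, the work surface at z = 0. Lengths are in m, angles in rad, forces in N, time in s.
With the tool pointing down it reaches from about 0.425 to 0.925 m from the base axis. Payload 6.8 kg.
Tool frame: the origin (TCP) lies midway between the tips of the shut fingers; the grasp point (between the pads) lies 19 mm behind it (grip_point_offset is the distance from the TCP to the grasp point, in m); y points along the fingers, x is the direction in which the jaws open and shut, and the axes are right-handed (so a half turn about y gives the same grasp; the last joint's range is limited). The gripper opens to 85 mm and grips with 20 to 120 N. Pads are 22 mm wide; open, the fingers measure 114 mm over their backs; the gripper's body (76 mm by 85 mm) begins 54 mm behind the grasp point. The pads swing forward as they close: fully open they stand 13 mm farther back than shut.
Start: joints at [1.098, 0.477, 0.022, 1.555, -0.011, 1.109, -0.083], TCP at [0.241, -0.631, 0.205] pointing down, gripper open.
Joint ranges: [-2.96, 2.96], [-0.34, 2.1], [-1.41, 1.46], [0.24, 2.44], [-1.37, 4.51], [0.17, 1.92], [-2.96, 2.96]. Speed limits (rad/s): [2.39, 2.39, 3.14, 3.14, 3.14, 3.14, 3.14].

### API

Orientations are given as a unit quaternion [w, x, y, z].
In Python, from station import get_obs, read_camera, hand_in, grip_point_offset gives the robot as it stands.
- The arm moves only by the tool play_rows, never from a script. Its argument "increments" is a list of rows, each a list of 2 entries, a list of its own where there are three numbers: the shift along the tool's x, y, z in m, then the turn, a rotation vector about the tool's x, y, z in degrees. In form: [[[tx, ty, tz], [ax, ay, az]], ...]. A call has 1 to 20 rows; each row shifts and turns the commanded pose from where the row before left it, along the tool's axes as they then stand; what a row does not reach is not made up. A row lasts 1/12 s, in which the tool goes at most 41.7 mm and 7.16 degrees, less where a joint would pass 70% of its speed; a pose out of reach is approached as far as the arm can. A call with a gripper value outside its range is refused whole. "gripper" is the finger opening in m, from 0 to 0.0854, set as the call begins (left out, the last holds). The fingers move at their own pace and stop on an object; "grip_force" is the grip in N (left out, the last holds). Time passes only in rows, so rows that do not move let the fingers close. It gives the time, the measured TCP pose, the force and the opening at its end, in the units of the state.
- get_obs(): the state, without advancing time (a new reading comes with each control period).
- read_camera(name): name is "side" or "top"; returns a dict with "color" (400x640x3 uint8, red, green, blue), "range_z" (400x640 float32, m along the optical axis (not along the pixel's ray), 0 where there is no reading), "intrinsics" (3x3 intrinsics, pixels), "R" (3x3) and "t" (3): a world point X has camera coordinates R X + t. Camera axes: x right, y down, z forward; pixel columns grow to the right and rows downward; lengths in m; the calibration is good to about 2 mm. A picture is of the moment at which its call begins.
- hand_in(): hands the job in, once; it reports no verdict.
The state is a dict: "t": time; "q": joint angles; "joint_vel": joint speeds; "joint_torque": joint torques, N m; "eef_pos": TCP position; "tool_rot": TCP orientation; "contact_force": force on the tool from outside, world axes, zero at the start; "torque": the same for the moment, N m; "gripper_width": opening from 0.0 (shut) to 1.0 (fully open).
Only numpy, scipy, OpenCV 4.12 (cv2) and the standard library are available. Lean on these libraries where they do the work, as an engineer would, in place of code of your own. Each camera call takes 0.05 s, during which the arm holds its last target. There are 200 camera calls.

### The job

Empty the two-pocket parts caddy into the sheet tray by tipping it, never touching the pipe nipples with the fingers: tip it to one side over the tray so that the nipple of that pocket rolls out and the other stays in, then hold the caddy level and still in the air, clear of everything, for a second to feel by its weight that a part remains. Set it upright on the bench beside the tray and let go, take hold of it afresh, tip it the other way over the tray to roll out the second nipple, and stand the empty caddy upright on the bench, clear of the tray. Leave the V-block, the wooden block and the bearing where they are.

Things in the scene. Friction and masses are not known exactly. Their poses are not given: they have to be found in the camera images.
- caddy: open sheet-metal caddy with a wooden grip, 96 mm (its x) by 150 mm (its y), 0.30 kg empty (within 10 %; about 0.46 kg with one nipple left). Origin: centre of its underside, z up. A 3 mm web along x divides it into two pockets, +y and -y, each 90 mm long in x with a 3 mm floor 32 mm wide. Flat end plates, 150 mm wide and 50 mm high, close it at x = +-48 mm.
- caddy_grip (a point): point to hold in the wooden grip, 78 mm above the underside; axes as the caddy's. The grip is 48 mm long in x, 22 mm in y, z = 59 to 95 mm, free all round: pinch it across its 48 mm length (fingers closing along x), upright or leaning up to 45 degrees to either y side, with 40 N or more or the caddy swings when tipped. With the caddy on its side, its lowest parts are 75 mm below this point.
- caddy_rim_left (a point): middle of the rolled rim of the +y pocket (71 mm from the web, 54 mm up), the top of that pocket's outer wall, which slopes outwards at 52 degrees from horizontal. Tipped about the caddy's x to this side by 70 to 90 degrees, the +y nipple rolls out over this rim.
- caddy_rim_right (a point): the same for the -y pocket.
- caddy_flange (a point): middle of the flat flange on top of the web, 46 to 50 mm above the underside, which reaches 14 mm over each pocket: it holds the nipple of the upper pocket back when the caddy is tipped to the other side.
- nipple_a_mid (a point): middle of the axis of a plain grey steel pipe nipple (a short tube, 34 mm in diameter, 70 mm long, 0.16 kg within 10 %). The point's z is the tube's axis. It starts lying on the floor of the caddy's +y pocket, along the caddy's x; it rolls easily. The other nipple is identical.
- nipple_b_mid (a point): middle of the axis of a plain grey steel pipe nipple (a short tube, 34 mm in diameter, 70 mm long, 0.16 kg within 10 %). The point's z is the tube's axis. It starts lying on the floor of the caddy's -y pocket, along the caddy's x; it rolls easily. The other nipple is identical.
- tray: shallow aluminium sheet tray, 385 mm (its x) by 280 mm (its y), rim 21 mm high, floor 2 to 6 mm above the bench, fixed to the bench. Origin: centre of its underside; it lies with its long side roughly along world y, to the right of the caddy. A nipple counts as in it when its middle is inside the rim (within 185 mm in x and 132 mm in y of the tray's centre) and low.
- vee_block: grey steel V-block, 60 x 50 x 40 mm, standing behind the work. Bystander. Origin: centre of its underside.
- packing_block: plain wooden block, 45 x 90 x 38 mm, lying behind the work. Bystander. Origin: centre of its underside.
- bearing: ball bearing lying flat, 62 mm across, 16 mm high, behind the caddy. Bystander. Origin: centre of its underside.
- nipple_a: the same nipple (+y pocket at the start); origin at the centre of one end face, z along the tube's axis.
- nipple_b: the same nipple (-y pocket at the start); origin at the centre of one end face, z along the tube's axis.

How it is judged:
On the way, in this order (a step that is already met when the one before it is completed fails the run):
1. one nipple has been tipped out into the tray, the other is still in the caddy ((((x of nipple_a_mid in the frame of tray between -0.185 and 0.185 m and y of nipple_a_mid in the frame of tray between -0.132 and 0.132 m and height (world z) of nipple_a_mid below 0.055 m and distance between nipple_a_mid and caddy above 0.06 m) and (z of nipple_b_mid in the frame of caddy below 0.06 m and distance between nipple_b_mid and caddy below 0.075 m)) or ((x of nipple_b_mid in the frame of tray between -0.185 and 0.185 m and y of nipple_b_mid in the frame of tray between -0.132 and 0.132 m and height (world z) of nipple_b_mid below 0.055 m and distance between nipple_b_mid and caddy above 0.06 m) and (z of nipple_a_mid in the frame of caddy below 0.06 m and distance between nipple_a_mid and caddy below 0.075 m)))), for 0.1 s.
2. the caddy is held level and still in the air, clear of tray and bench, to judge its weight, the second nipple still in it (height (world z) of caddy above 0.035 m and angle between caddy's own z axis and vertical below 0.25 rad and linear speed of caddy below 0.03 m/s and ((z of nipple_a_mid in the frame of caddy below 0.06 m and distance between nipple_a_mid and caddy below 0.075 m) or (z of nipple_b_mid in the frame of caddy below 0.06 m and distance between nipple_b_mid and caddy below 0.075 m))), for 0.5 s.
3. the caddy stands upright on the bench beside the tray, let go, the second nipple still in it (height (world z) of caddy below 0.008 m and angle between caddy's own z axis and vertical below 0.08 rad and contact force between caddy and tray below 0.1 N and contact force between caddy and the fingers below 0.1 N and linear speed of caddy below 0.02 m/s and ((z of nipple_a_mid in the frame of caddy below 0.06 m and distance between nipple_a_mid and caddy below 0.075 m) or (z of nipple_b_mid in the frame of caddy below 0.06 m and distance between nipple_b_mid and caddy below 0.075 m))), for 0.2 s.
4. the second nipple too has been tipped out into the tray (x of nipple_a_mid in the frame of tray between -0.185 and 0.185 m and y of nipple_a_mid in the frame of tray between -0.132 and 0.132 m and height (world z) of each of nipple_a_mid, nipple_b_mid below 0.055 m and distance between each of nipple_a_mid, nipple_b_mid and caddy above 0.06 m and x of nipple_b_mid in the frame of tray between -0.185 and 0.185 m and y of nipple_b_mid in the frame of tray between -0.132 and 0.132 m), for 0.1 s.
At the end, for the whole second after the job is handed in: Both nipples lie at rest in the tray, out of the caddy (middles within 185 mm and 132 mm of the tray's centre along its long and short side, under 55 mm high, over 60 mm from the caddy's origin); the caddy stands upright (within 0.08 rad) on the bench, off the tray, let go and at rest (all of step 4 and height (world z) of caddy below 0.008 m and angle between caddy's own z axis and vertical below 0.08 rad and contact force between caddy and tray below 0.1 N and contact force between caddy and the fingers below 0.1 N and linear speed of caddy below 0.02 m/s and linear speed of each of nipple_a, nipple_b below 0.05 m/s); the robot touches nothing.
It fails at once if a nipple is touched by the fingers (contact force between the fingers and nipple_a above 1 N or contact force between the fingers and nipple_b above 1 N).
It fails at once if the V-block, the wooden block or the bearing is moved by more than 20 mm (distance of any of vee_block, packing_block, bearing from where it was at the start of the episode above 0.02 m).
It also fails if it takes over 72 s, if anything falls off the work surface, if the arm or the gripper's body presses on something with over 40 N, if the wrist force passes 120 N, or if a joint passes its speed limit or range.

## Working session

There is one attempt and no reset: what is moved stays moved. The work goes in short steps, Python scripts to look and compute and a tool call to move; the robot and the scene stay as the last step left them, time stands still between calls to the robot, and variables do not carry over. Pictures are saved under pics/ and viewed, about 8 in all and at most 12, crops included, and the job is handed in when it is done.

Besides the shell and the picture viewer there is one more tool, called as name(argument=value, ...) on one line, values as JSON. play_rows: Moves the arm, as the interface text tells. Its arguments: {"type":"object","properties":{"increments":{"type":"array","items":{"type":"array"}},"gripper":{"type":"number"},"grip_force":{"type":"number"}},"required":["increments"]}

```bash
mkdir -p pics; ls
python3 - <<'E'
from station import *
import cv2,numpy as np
o=get_obs();print(o['t'],o['eef_pos'],o['tool_rot'],o['gripper_width'],grip_point_offset)
for n in('side','top'):
    c=read_camera(n);np.savez('cam_%s.npz'%n,**c)
    cv2.imwrite('pics/%s0.png'%n,c['color'][:,:,::-1]);print(n,c['intrinsics'],c['R'],c['t'])
E
```

```text
pics
0.0 [ 0.24055863 -0.62999963  0.20423406] [ 0.58272024 -0.58208943  0.40155524 -0.40045276] 0.9956129797585616 0.0187
side [[466.61522206   0.         326.23881676]
 [  0.         466.61522206 194.38955066]
 [  0.           0.           1.        ]] [[-0.88844332 -0.45898395 -0.00148671]
 [-0.27555063  0.53596106 -0.79800852]
 [ 0.36706992 -0.70857567 -0.60264434]] [0.48532584 0.21874274 0.92388954]
top [[433.67759075   0.         323.16908723]
 [  0.         433.67759075 194.14214505]
 [  0.           0.           1.        ]] [[ 0.01472094 -0.99986625  0.0071252 ]
 [-0.99775257 -0.01515495 -0.06526976]
 [ 0.06536901 -0.00614836 -0.99784222]] [-0.0389514   0.55277045  1.09523262]
```

View pics/top0.png

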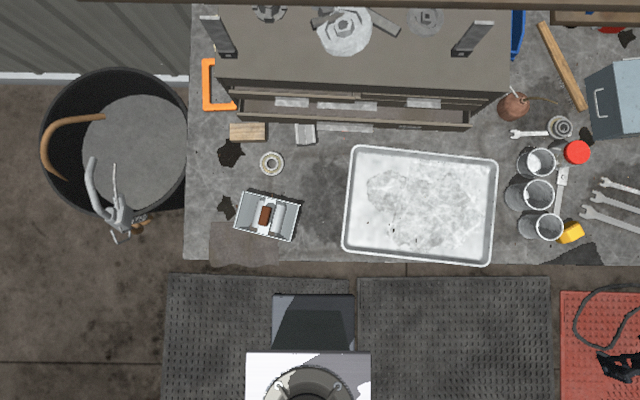

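View pics/side0.png

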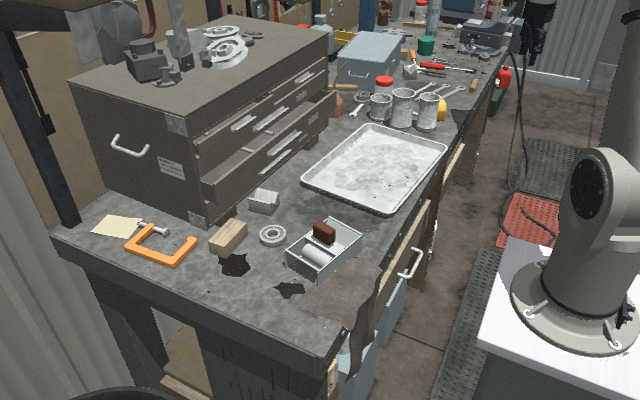

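The top view shows the caddy at about (267,216) with its brown grip at (265,215) and its long side along image x. The tray's centre is at about (421,205). The bearing is at (271,162), the wooden block at (247,132) and the V-block at (305,133). The side view agrees.

```bash
cat > h.py <<'E'
import numpy as np,cv2
from station import *
from scipy.spatial.transform import Rotation as Ro
def world(c):
    d=c['range_z'];K=c['intrinsics'];v,u=np.indices(d.shape)
    p=np.stack([(u-K[0,2])/K[0,0]*d,(v-K[1,2])/K[1,1]*d,d],-1)
    W=(p-c['t'])@c['R'];W[d==0]=np.nan;return W
def rect(P,n):
    r=cv2.minAreaRect((P[:,:2]*1000).astype(np.float32));print(n,len(P),np.round(r[0],1),np.round(r[1],1),round(r[2],1),'z',P[:,2].min().round(3),P[:,2].max().round(3))
def tool():
    o=get_obs();q=o['tool_rot'];R=Ro.from_quat([q[1],q[2],q[3],q[0]]).as_matrix();return o,R
def look(name):
    """caddy outline and grip from the top camera"""
    c=read_camera('top');cv2.imwrite('pics/%s.png'%name,c['color'][:,:,::-1]);return c,world(c)
def blobs(c,W,lo,hi,xr,yr,mn=40):
    m=((W[...,2]>lo)&(W[...,2]<hi)&(W[...,0]>xr[0])&(W[...,0]<xr[1])&(W[...,1]>yr[0])&(W[...,1]<yr[1])).astype(np.uint8)
    n,l,s,_=cv2.connectedComponentsWithStats(m)
    for i in range(1,n):
        if s[i,4]>mn: rect(W[l==i],'blob px%s'%s[i,:4])
def brown(c,W,lo=.05,hi=.5):
    h=cv2.cvtColor(c['color'],cv2.COLOR_RGB2HSV);x=W[...,0];y=W[...,1]
    m=((h[...,0]<15)&(h[...,1]>100)&(W[...,2]>lo)&(W[...,2]<hi)&(x>.35)&(x<.8)&(np.abs(y)<.5)).astype(np.uint8)
    n,l,s,_=cv2.connectedComponentsWithStats(m)
    if n>1:
        i=1+np.argmax(s[1:,4]);rect(W[l==i],'grip')
E
python3 - <<'E'
from h import *
for n in('top','side'):
    c=dict(np.load('cam_%s.npz'%n));W=world(c)
    b=W[190:200,320:330] ;print(n)
    m=(W[...,0]>.35)&(W[...,0]<.6)&(W[...,1]>-.05)&(W[...,1]<.03);print('bench z',np.nanmedian(W[m][:,2]))
    blobs(c,W,.007,.12,(.3,.82),(-.5,.4));brown(c,W)
E
```

```text
top
bench z -2.6327433664715575e-05
blob px[203  90  36  22] 358 [786.2 231. ] [119.7  52.1] 82.2 z 0.007 0.118
blob px[497  93  16  26] 261 [ 788.4 -491.9] [58.3 16.2] 0.0 z 0.007 0.067
blob px[243 100 221  24] 2265 [745.8 -99. ] [522.6  32.4] 88.0 z 0.104 0.12
blob px[230 120  48  23] 760 [708.9 145.4] [ 46.3 127.6] 1.2 z 0.007 0.12
blob px[279 122  37  25] 458 [704.2  34.3] [52.3 82.9] 6.4 z 0.008 0.12
blob px[341 145 158 123] 3025 [ 528.9 -280.1] [385.8 280.9] 84.4 z 0.007 0.028
blob px[260 152  24  24] 389 [631.2 103.8] [60.  60.6] 90.0 z 0.008 0.022
blob px[209 191  92  74] 3975 [452.6 150.9] [215.7 197.7] 78.7 z 0.007 0.099
grip 169 [495.3 109. ] [21.2 44.2] 77.8 z 0.088 0.099
side
bench z -0.015344672283422898
blob px[201  98 118  87] 1294 [ 791.4 -126.5] [480.1  48. ] 88.1 z 0.104 0.12
blob px[179 104 161 153] 4726 [ 740.8 -143.5] [710.8 138.6] 87.9 z 0.007 0.12
blob px[301 123 147  92] 1430 [ 529.3 -280.6] [393.  283.4] 84.5 z 0.007 0.023
blob px[284 216  95 110] 4620 [454.3 150.7] [213.6 196.1] 78.6 z 0.007 0.096
blob px[259 225  28  21] 399 [631.2 105.5] [60.5 62.1] 57.2 z 0.007 0.018
blob px[153 236  45  31] 447 [792.4 244.5] [92.9 53.3] 88.8 z 0.007 0.019
grip 342 [494.9 111.5] [22.7 47.2] 72.7 z 0.06 0.096
```

```bash
cat >> h.py <<'E'
def pose(g,yaw,lean,s):
    """grasp point g, jaw axis at yaw deg, body leaning lean deg to +yc; returns TCP pos, R"""
    a,l=np.radians([yaw,lean]);cx=np.array([np.cos(a),np.sin(a),0]);cy=np.array([-np.sin(a),np.cos(a),0])
    x=s*cx;y=-np.cos(l)*np.array([0,0,1])-np.sin(l)*cy
    R=np.stack([x,y,np.cross(x,y)],1);return np.array(g)+.0187*y,R
def plan(g,yaw,lean,n,s,cur=None,say=''):
    """one constant row that, repeated n times, leads from cur (measured if None) to the pose"""
    if cur is None: o,R0=tool();p0=np.array(o['eef_pos'])
    else: p0,R0=cur
    p,R=pose(g,yaw,lean,s);rv=Ro.from_matrix(R0.T@R).as_rotvec()/n
    S=sum(Ro.from_rotvec(rv*k).as_matrix() for k in range(n))
    t=np.linalg.solve(S,R0.T@(p-p0));print(say,n,'x',np.round(t,4).tolist(),np.round(np.degrees(rv),2).tolist(),'mm/row %.1f deg/row %.1f'%(1e3*np.linalg.norm(t),np.degrees(np.linalg.norm(rv))))
    return p,R
def where():
    o,R=tool();p=np.array(o['eef_pos']);g=p-.0187*R[:,1];x=R[:,0];y=R[:,1]
    print('t',round(o['t'],2),'grasp',g.round(4),'yaw',np.degrees(np.arctan2(x[1],x[0])).round(1),'ydir',y.round(3),'q',np.round(o['q'],2),'F',np.round(o['contact_force'],1),'w',round(o['gripper_width'],3))
E
python3 - <<'E'
from h import *
where()
c=dict(np.load('cam_top.npz'));W=world(c);blobs(c,W,.035,.12,(.38,.58),(.0,.22))
c=dict(np.load('cam_side.npz'));W=world(c);blobs(c,W,.035,.12,(.38,.58),(.0,.22))
for s in(1,-1):
    cur=plan((.495,.11,.25),-12.5,0,20,s,say='s%d'%s)
    cur=plan((.495,.11,.15),-12.5,40,10,s,cur)
E
```

```text
t 0.1 grasp [ 0.2406 -0.6301  0.223 ] yaw -69.1 ydir [-0.001  0.001 -1.   ] q [ 1.1   0.48  0.02  1.56 -0.01  1.11 -0.08] F [ 0.1 -0.7 -0.5] w 1.0
blob px[233 191  68  52] 1377 [494.2 109.4] [149.6  95.8] 76.8 z 0.035 0.099
blob px[284 216  79  62] 1558 [495.1 110.6] [150.9  98.7] 76.9 z 0.035 0.096
s1 20 x [-0.0161, -0.0013, 0.0375] [-0.0, -2.83, -0.0] mm/row 40.8 deg/row 2.8
 10 x [0.0, 0.0097, 0.0018] [-4.0, -0.0, -0.0] mm/row 9.8 deg/row 4.0
s-1 20 x [-0.0453, -0.0013, -0.0154] [0.01, 6.17, -0.0] mm/row 47.9 deg/row 6.2
 10 x [-0.0, 0.0097, -0.0018] [4.0, -0.0, 0.0] mm/row 9.8 deg/row 4.0
```

Run:
```python
from h import *
cur=plan((.495,.11,.25),-13.1,0,26,1)
cur=plan((.495,.11,.17),-13.1,40,12,1,cur)
```

```text
26 x [-0.0123, -0.001, 0.0288] [-0.0, -2.15, -0.0] mm/row 31.3 deg/row 2.2
 12 x [0.0, 0.0064, 0.0011] [-3.33, 0.0, -0.0] mm/row 6.5 deg/row 3.3
```

play_rows(increments=[[[-0.0123, -0.001, 0.0288], [0, -2.15, 0]], [[-0.0123, -0.001, 0.0288], [0, -2.15, 0]], [[-0.0123, -0.001, 0.0288], [0, -2.15, 0]], [[-0.0123, -0.001, 0.0288], [0, -2.15, 0]], [[-0.0123, -0.001, 0.0288], [0, -2.15, 0]], [[-0.0123, -0.001, 0.0288], [0, -2.15, 0]], [[-0.0123, -0.001, 0.0288], [0, -2.15, 0]], [[-0.0123, -0.001, 0.0288], [0, -2.15, 0]], [[-0.0123, -0.001, 0.0288], [0, -2.15, 0]], [[-0.0123, -0.001, 0.0288], [0, -2.15, 0]], [[-0.0123, -0.001, 0.0288], [0, -2.15, 0]], [[-0.0123, -0.001, 0.0288], [0, -2.15, 0]], [[-0.0123, -0.001, 0.0288], [0, -2.15, 0]]])

```text
t: 1.18
eef_pos: [0.4611, -0.2912, 0.2179]
tool_rot: [0.662, -0.662, 0.248, -0.248]
contact_force: [0.4, -0.0, 0.1]
gripper_width: 1.0
```

play_rows(increments=[[[-0.0123, -0.001, 0.0288], [0, -2.15, 0]], [[-0.0123, -0.001, 0.0288], [0, -2.15, 0]], [[-0.0123, -0.001, 0.0288], [0, -2.15, 0]], [[-0.0123, -0.001, 0.0288], [0, -2.15, 0]], [[-0.0123, -0.001, 0.0288], [0, -2.15, 0]], [[-0.0123, -0.001, 0.0288], [0, -2.15, 0]], [[-0.0123, -0.001, 0.0288], [0, -2.15, 0]], [[-0.0123, -0.001, 0.0288], [0, -2.15, 0]], [[-0.0123, -0.001, 0.0288], [0, -2.15, 0]], [[-0.0123, -0.001, 0.0288], [0, -2.15, 0]], [[-0.0123, -0.001, 0.0288], [0, -2.15, 0]], [[-0.0123, -0.001, 0.0288], [0, -2.15, 0]], [[-0.0123, -0.001, 0.0288], [0, -2.15, 0]]])

```text
t: 2.27
eef_pos: [0.4964, 0.11, 0.231]
tool_rot: [-0.702, 0.703, -0.081, 0.081]
contact_force: [0.1, 0.1, 0.4]
gripper_width: 0.996
```

play_rows(increments=[[[0, 0.0064, 0.0011], [-3.33, 0, 0]], [[0, 0.0064, 0.0011], [-3.33, 0, 0]], [[0, 0.0064, 0.0011], [-3.33, 0, 0]], [[0, 0.0064, 0.0011], [-3.33, 0, 0]], [[0, 0.0064, 0.0011], [-3.33, 0, 0]], [[0, 0.0064, 0.0011], [-3.33, 0, 0]], [[0, 0.0064, 0.0011], [-3.33, 0, 0]], [[0, 0.0064, 0.0011], [-3.33, 0, 0]], [[0, 0.0064, 0.0011], [-3.33, 0, 0]], [[0, 0.0064, 0.0011], [-3.33, 0, 0]], [[0, 0.0064, 0.0011], [-3.33, 0, 0]], [[0, 0.0064, 0.0011], [-3.33, 0, 0]], [[0, 0, 0], [0, 0, 0]], [[0, 0, 0], [0, 0, 0]]])

```text
t: 3.43
eef_pos: [0.4937, 0.098, 0.1547]
tool_rot: [-0.42, 0.9, -0.104, 0.047]
contact_force: [0.0, 0.1, 0.3]
gripper_width: 0.998
```

Run:
```python
from h import *
where()
c,W=look('a1');s=read_camera('side');cv2.imwrite('pics/a1s.png',s['color'][100:340,180:500,::-1])
plan((.495,.11,.079),-13.1,40,12,1)
```

```text
t 3.43 grasp [0.4965 0.1097 0.169 ] yaw -13.1 ydir [-0.148 -0.625 -0.767] q [-0.31  0.59 -0.43  1.75  0.6   1.52 -1.22] F [0.  0.1 0.3] w 0.998
 12 x [-0.0002, 0.0058, 0.0049] [-0.01, -0.01, -0.01] mm/row 7.6 deg/row 0.0
```

View pics/a1s.png

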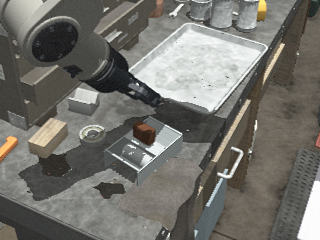

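The side crop shows the open gripper leaning, with its fingertips at about (163,102), above and behind the brown grip at (145,130). Nothing is touching. Next I descend and grip.

play_rows(increments=[[[-0.0002, 0.0058, 0.0049], [0, 0, 0]], [[-0.0002, 0.0058, 0.0049], [0, 0, 0]], [[-0.0002, 0.0058, 0.0049], [0, 0, 0]], [[-0.0002, 0.0058, 0.0049], [0, 0, 0]], [[-0.0002, 0.0058, 0.0049], [0, 0, 0]], [[-0.0002, 0.0058, 0.0049], [0, 0, 0]], [[-0.0002, 0.0058, 0.0049], [0, 0, 0]], [[-0.0002, 0.0058, 0.0049], [0, 0, 0]], [[-0.0002, 0.0058, 0.0049], [0, 0, 0]], [[-0.0002, 0.0058, 0.0049], [0, 0, 0]], [[-0.0002, 0.0058, 0.0049], [0, 0, 0]], [[-0.0002, 0.0058, 0.0049], [0, 0, 0]], [[0, 0, 0], [0, 0, 0]], [[0, 0, 0], [0, 0, 0]]])

```text
t: 4.7
eef_pos: [0.4917, 0.0984, 0.0642]
tool_rot: [-0.42, 0.9, -0.104, 0.048]
contact_force: [0.9, 0.5, 0.0]
gripper_width: 1.001
```

play_rows(increments=[[[0, 0, 0], [0, 0, 0]], [[0, 0, 0], [0, 0, 0]], [[0, 0, 0], [0, 0, 0]], [[0, 0, 0], [0, 0, 0]], [[0, 0, 0], [0, 0, 0]], [[0, 0, 0], [0, 0, 0]], [[0, 0, 0], [0, 0, 0]], [[0, 0, 0], [0, 0, 0]], [[0, 0, 0], [0, 0, 0]], [[0, 0, 0], [0, 0, 0]]], gripper=0.03, grip_force=90)

```text
t: 5.53
eef_pos: [0.4929, 0.099, 0.0655]
tool_rot: [-0.42, 0.9, -0.104, 0.049]
contact_force: [2.0, 1.1, 6.0]
gripper_width: 0.508
```

Run:
```python
from h import *
where()
cur=plan((.495,.11,.17),-13.1,40,10,1,say='lift')
cur=plan((.53,-.20,.17),-9,40,20,1,cur,say='over')
cur=plan((.53,-.20,.125),-9,40,8,1,cur,say='down')
cur=plan((.53,-.20,.125),-9,-42,24,1,cur,say='tip')
```

```text
t 5.53 grasp [0.4956 0.1107 0.0798] yaw -13.2 ydir [-0.145 -0.625 -0.767] q [-0.33  0.71 -0.41  1.78  0.65  1.39 -1.32] F [2.  1.1 6. ] w 0.508
lift 10 x [-0.0, -0.0069, -0.0059] [-0.01, -0.01, 0.0] mm/row 9.0 deg/row 0.0
over 20 x [0.0048, 0.0096, -0.0114] [-0.0, -0.16, -0.13] mm/row 15.6 deg/row 0.2
down 8 x [0.0, 0.0043, 0.0036] [0.0, 0.0, 0.0] mm/row 5.6 deg/row 0.0
tip 24 x [-0.0, -0.0, 0.0011] [3.42, -0.0, 0.0] mm/row 1.1 deg/row 3.4
```

play_rows(increments=[[[0, -0.003, -0.0025], [0, 0, 0]], [[0, -0.006, -0.005], [0, 0, 0]], [[0, -0.0075, -0.0063], [0, 0, 0]], [[0, -0.0075, -0.0063], [0, 0, 0]], [[0, -0.0075, -0.0063], [0, 0, 0]], [[0, -0.0075, -0.0063], [0, 0, 0]], [[0, -0.0075, -0.0063], [0, 0, 0]], [[0, -0.0075, -0.0063], [0, 0, 0]], [[0, -0.0075, -0.0063], [0, 0, 0]], [[0, -0.0055, -0.0047], [0, 0, 0]], [[0, -0.003, -0.0025], [0, 0, 0]], [[0, 0, 0], [0, 0, 0]], [[0, 0, 0], [0, 0, 0]], [[0, 0, 0], [0, 0, 0]]])

```text
t: 6.7
eef_pos: [0.4917, 0.0983, 0.1555]
tool_rot: [-0.42, 0.9, -0.104, 0.048]
contact_force: [-0.2, -0.3, -6.0]
gripper_width: 0.51
```

Run:
```python
from h import *
where()
c=read_camera('side');cv2.imwrite('pics/b1.png',c['color'][100:340,180:500,::-1])
cur=plan((.53,-.20,.17),-9,40,24,1,say='over')
cur=plan((.53,-.20,.125),-9,40,8,1,cur,say='down')
```

```text
t 6.7 grasp [0.4944 0.11   0.1698] yaw -13.2 ydir [-0.147 -0.626 -0.766] q [-0.31  0.59 -0.44  1.75  0.6   1.52 -1.23] F [-0.2 -0.3 -6. ] w 0.51
over 24 x [0.004, 0.008, -0.0095] [-0.0, -0.13, -0.11] mm/row 13.0 deg/row 0.2
down 8 x [0.0, 0.0043, 0.0036] [0.0, 0.0, 0.0] mm/row 5.6 deg/row 0.0
```

View pics/b1.png

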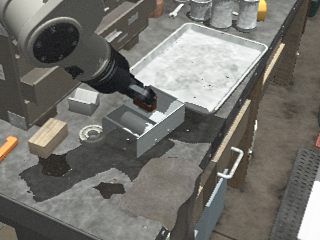

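The caddy is lifted and level, with the gripper at about (145,100) in the crop and both nipples aboard. The wrist reads -6.0 N, as expected for 0.62 kg. Next I carry it over the tray.

play_rows(increments=[[[0.002, 0.004, -0.0048], [0, -0.13, -0.11]], [[0.004, 0.008, -0.0095], [0, -0.13, -0.11]], [[0.004, 0.008, -0.0095], [0, -0.13, -0.11]], [[0.004, 0.008, -0.0095], [0, -0.13, -0.11]], [[0.004, 0.008, -0.0095], [0, -0.13, -0.11]], [[0.004, 0.008, -0.0095], [0, -0.13, -0.11]], [[0.004, 0.008, -0.0095], [0, -0.13, -0.11]], [[0.004, 0.008, -0.0095], [0, -0.13, -0.11]], [[0.004, 0.008, -0.0095], [0, -0.13, -0.11]], [[0.004, 0.008, -0.0095], [0, -0.13, -0.11]], [[0.004, 0.008, -0.0095], [0, -0.13, -0.11]], [[0.004, 0.008, -0.0095], [0, -0.13, -0.11]], [[0.004, 0.008, -0.0095], [0, -0.13, -0.11]], [[0.004, 0.008, -0.0095], [0, -0.13, -0.11]], [[0.004, 0.008, -0.0095], [0, -0.13, -0.11]], [[0.004, 0.008, -0.0095], [0, -0.13, -0.11]], [[0.004, 0.008, -0.0095], [0, -0.13, -0.11]], [[0.004, 0.008, -0.0095], [0, -0.13, -0.11]], [[0.004, 0.008, -0.0095], [0, -0.13, -0.11]], [[0.004, 0.008, -0.0095], [0, -0.13, -0.11]]])

```text
t: 8.42
eef_pos: [0.52, -0.1558, 0.1554]
tool_rot: [-0.421, 0.903, -0.077, 0.036]
contact_force: [0.1, 0.1, -6.0]
gripper_width: 0.512
```

play_rows(increments=[[[0.004, 0.008, -0.0095], [0, -0.13, -0.11]], [[0.004, 0.008, -0.0095], [0, -0.13, -0.11]], [[0.004, 0.008, -0.0095], [0, -0.13, -0.11]], [[0.004, 0.008, -0.0095], [0, -0.13, -0.11]], [[0.002, 0.004, -0.0048], [0, 0, 0]], [[0, 0.003, 0.0025], [0, 0, 0]], [[0, 0.0045, 0.0038], [0, 0, 0]], [[0, 0.0045, 0.0038], [0, 0, 0]], [[0, 0.0045, 0.0038], [0, 0, 0]], [[0, 0.0045, 0.0038], [0, 0, 0]], [[0, 0.0045, 0.0038], [0, 0, 0]], [[0, 0.0045, 0.0038], [0, 0, 0]], [[0, 0.0045, 0.0038], [0, 0, 0]], [[0, 0, 0], [0, 0, 0]], [[0, 0, 0], [0, 0, 0]]])

```text
t: 9.67
eef_pos: [0.5283, -0.2124, 0.1098]
tool_rot: [-0.422, 0.903, -0.072, 0.033]
contact_force: [-0.4, -0.7, -5.9]
gripper_width: 0.511
```

Run:
```python
from h import *
where()
plan((.53,-.20,.125),-9,-42,24,1,say='tip')
```

```text
t 9.67 grasp [ 0.5302 -0.2006  0.1242] yaw -9.1 ydir [-0.102 -0.634 -0.766] q [ 0.08  0.54 -0.28  1.94  0.89  1.16 -0.91] F [-0.4 -0.7 -5.9] w 0.511
tip 24 x [-0.0, -0.0001, 0.0011] [3.42, -0.0, -0.0] mm/row 1.1 deg/row 3.4
```

play_rows(increments=[[[0, 0, 0.0005], [1.5, 0, 0]], [[0, 0, 0.001], [3.1, 0, 0]], [[0, 0, 0.001], [3.1, 0, 0]], [[0, 0, 0.001], [3.1, 0, 0]], [[0, 0, 0.001], [3.1, 0, 0]], [[0, 0, 0.001], [3.1, 0, 0]], [[0, 0, 0.001], [3.1, 0, 0]], [[0, 0, 0.001], [3.1, 0, 0]], [[0, 0, 0.001], [3.1, 0, 0]], [[0, 0, 0.001], [3.1, 0, 0]], [[0, 0, 0.001], [3.1, 0, 0]], [[0, 0, 0.001], [3.1, 0, 0]], [[0, 0, 0.001], [3.1, 0, 0]], [[0, 0, 0.001], [3.1, 0, 0]], [[0, 0, 0.001], [3, 0, 0]]])

```text
t: 10.92
eef_pos: [0.53, -0.2008, 0.1065]
tool_rot: [0.734, -0.674, 0.053, -0.059]
contact_force: [-0.1, -0.5, -6.0]
gripper_width: 0.508
```

play_rows(increments=[[[0, 0, 0.0006], [2, 0, 0]], [[0, 0, 0.0007], [2, 0, 0]], [[0, 0, 0.0006], [2, 0, 0]], [[0, 0, 0.0007], [2, 0, 0]], [[0, 0, 0.0006], [2, 0, 0]], [[0, 0, 0.0007], [2, 0, 0]], [[0, 0, 0.0006], [2, 0, 0]], [[0, 0, 0.0007], [2, 0, 0]], [[0, 0, 0.0006], [2, 0, 0]], [[0, 0, 0.0007], [2, 0, 0]], [[0, 0, 0.0006], [2, 0, 0]], [[0, 0, 0.0007], [2, 0, 0]], [[0, 0, 0.0006], [2, 0, 0]], [[0, 0, 0.0007], [2, 0, 0]], [[0, 0, 0.0006], [2, 0, 0]], [[0, 0, 0.0007], [2, 0, 0]], [[0, 0, 0.0006], [2, 0, 0]], [[0, 0, 0], [0, 0, 0]], [[0, 0, 0], [0, 0, 0]], [[0, 0, 0], [0, 0, 0]]])

```text
t: 12.58
eef_pos: [0.5324, -0.1889, 0.1097]
tool_rot: [0.899, -0.43, 0.034, -0.072]
contact_force: [-0.9, 0.0, -4.1]
gripper_width: 0.51
```

Run:
```python
from h import *
where()
c,W=look('c1');cv2.imwrite('pics/c1.png',cv2.resize(c['color'][100:280,300:540,::-1],None,fx=2,fy=2))
```

```text
t 12.58 grasp [ 0.5306 -0.2005  0.1242] yaw -9.1 ydir [ 0.1    0.619 -0.779] q [ 1.12  0.75 -0.76  1.72 -0.18  1.05  0.4 ] F [-0.9  0.  -4.1] w 0.51
```

View pics/c1.png

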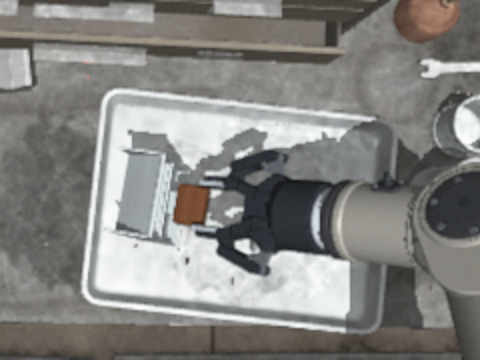

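The caddy is on its side over the tray, with the grip at (192,203) in the crop. The gripper hides the nipple, but the force fell to about 4.1 N, so one part is out. I raise the caddy and bring it back to level.

Run:
```python
from h import *
cur=plan((.53,-.20,.18),-9,-41.2,8,1,say='up')
cur=plan((.53,-.20,.18),-9,39.5,26,1,cur,say='level')
```

```text
up 8 x [-0.0001, -0.0053, 0.0046] [0.3, -0.0, 0.01] mm/row 7.0 deg/row 0.3
level 26 x [0.0, -0.0, -0.001] [-3.1, -0.0, -0.0] mm/row 1.0 deg/row 3.1
```

play_rows(increments=[[[0, -0.0027, 0.0023], [0, 0, 0]], [[0, -0.0053, 0.0045], [0, 0, 0]], [[0, -0.0053, 0.0045], [0, 0, 0]], [[0, -0.0053, 0.0045], [0, 0, 0]], [[0, -0.0053, 0.0045], [0, 0, 0]], [[0, -0.0053, 0.0045], [0, 0, 0]], [[0, -0.0053, 0.0045], [0, 0, 0]], [[0, -0.0053, 0.0045], [0, 0, 0]], [[0, -0.0027, 0.0023], [0, 0, 0]], [[0, 0, -0.001], [-3.1, 0, 0]], [[0, 0, -0.001], [-3.1, 0, 0]], [[0, 0, -0.001], [-3.1, 0, 0]], [[0, 0, -0.001], [-3.1, 0, 0]], [[0, 0, -0.001], [-3.1, 0, 0]], [[0, 0, -0.001], [-3.1, 0, 0]], [[0, 0, -0.001], [-3.1, 0, 0]], [[0, 0, -0.001], [-3.1, 0, 0]], [[0, 0, -0.001], [-3.1, 0, 0]]])

```text
t: 14.13
eef_pos: [0.5309, -0.1951, 0.1615]
tool_rot: [0.768, -0.635, 0.051, -0.061]
contact_force: [-0.1, 0.1, -3.9]
gripper_width: 0.512
```

play_rows(increments=[[[0, 0, -0.001], [-3.1, 0, 0]], [[0, 0, -0.001], [-3.1, 0, 0]], [[0, 0, -0.001], [-3.1, 0, 0]], [[0, 0, -0.001], [-3.1, 0, 0]], [[0, 0, -0.001], [-3.1, 0, 0]], [[0, 0, -0.001], [-3.1, 0, 0]], [[0, 0, -0.001], [-3.1, 0, 0]], [[0, 0, -0.001], [-3.1, 0, 0]], [[0, 0, -0.001], [-3.1, 0, 0]], [[0, 0, -0.001], [-3.1, 0, 0]], [[0, 0, -0.001], [-3.1, 0, 0]], [[0, 0, -0.001], [-3.1, 0, 0]], [[0, 0, -0.001], [-3.1, 0, 0]], [[0, 0, -0.001], [-3.1, 0, 0]], [[0, 0, -0.001], [-3.1, 0, 0]], [[0, 0, -0.0005], [-1.9, 0, 0]]])

```text
t: 15.47
eef_pos: [0.5286, -0.208, 0.1635]
tool_rot: [-0.441, 0.894, -0.071, 0.035]
contact_force: [0.2, -0.9, -4.8]
gripper_width: 0.51
```

play_rows(increments=[[[0, 0, 0], [0, 0, 0]], [[0, 0, 0], [0, 0, 0]], [[0, 0, 0], [0, 0, 0]], [[0, 0, 0], [0, 0, 0]], [[0, 0, 0], [0, 0, 0]], [[0, 0, 0], [0, 0, 0]], [[0, 0, 0], [0, 0, 0]], [[0, 0, 0], [0, 0, 0]], [[0, 0, 0], [0, 0, 0]], [[0, 0, 0], [0, 0, 0]], [[0, 0, 0], [0, 0, 0]], [[0, 0, 0], [0, 0, 0]], [[0, 0, 0], [0, 0, 0]], [[0, 0, 0], [0, 0, 0]], [[0, 0, 0], [0, 0, 0]]])

```text
t: 16.72
eef_pos: [0.5288, -0.2102, 0.1642]
tool_rot: [-0.441, 0.894, -0.071, 0.035]
contact_force: [-0.4, 0.3, -4.3]
gripper_width: 0.512
```

Run:
```python
from h import *
where()
c,W=look('d1');s=read_camera('side');brown(c,W)
a=cv2.resize(c['color'][100:280,300:540,::-1],None,fx=1.6,fy=1.6);b=cv2.resize(s['color'][90:270,240:480,::-1],None,fx=1.6,fy=1.6)
cv2.imwrite('pics/d1.png',np.hstack([a,b]))
cur=plan((.495,.11,.15),-13.1,39.9,24,1,say='back')
cur=plan((.495,.11,.083),-13.1,39.9,8,1,cur,say='down')
```

```text
t 16.72 grasp [ 0.5306 -0.199   0.1791] yaw -9.1 ydir [-0.096 -0.601 -0.794] q [ 0.21  0.46 -0.41  1.91  0.85  1.23 -0.82] F [-0.4  0.3 -4.3] w 0.512
grip 224 [ 530.1 -198.9] [20.3 44.6] 81.6 z 0.163 0.2
back 24 x [-0.004, -0.0068, 0.0104] [-0.1, 0.13, 0.1] mm/row 13.0 deg/row 0.2
down 8 x [0.0, 0.0064, 0.0054] [0.0, 0.0, 0.0] mm/row 8.4 deg/row 0.0
```

View pics/d1.png

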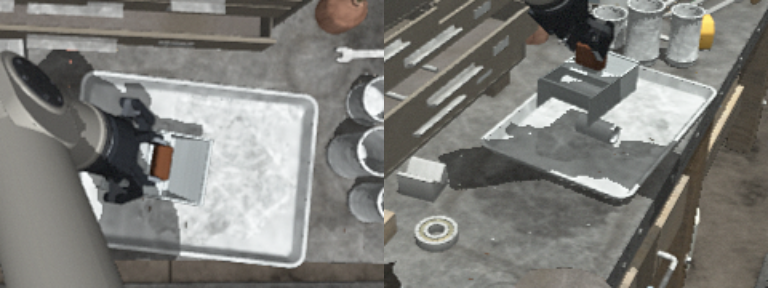

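Left half: the caddy is level with its right-hand (-y) pocket empty, at (188,170). Right half: one nipple lies in the tray under the caddy, at (600,128). The wrist reads 4.3 N, so one part remains, and the caddy was still for over a second. I carry it back to the bench.

play_rows(increments=[[[-0.002, -0.0034, 0.0052], [0, 0, 0]], [[-0.004, -0.0068, 0.0104], [-0.1, 0.13, 0.1]], [[-0.004, -0.0068, 0.0104], [-0.1, 0.13, 0.1]], [[-0.004, -0.0068, 0.0104], [-0.1, 0.13, 0.1]], [[-0.004, -0.0068, 0.0104], [-0.1, 0.13, 0.1]], [[-0.004, -0.0068, 0.0104], [-0.1, 0.13, 0.1]], [[-0.004, -0.0068, 0.0104], [-0.1, 0.13, 0.1]], [[-0.004, -0.0068, 0.0104], [-0.1, 0.13, 0.1]], [[-0.004, -0.0068, 0.0104], [-0.1, 0.13, 0.1]], [[-0.004, -0.0068, 0.0104], [-0.1, 0.13, 0.1]], [[-0.004, -0.0068, 0.0104], [-0.1, 0.13, 0.1]], [[-0.004, -0.0068, 0.0104], [-0.1, 0.13, 0.1]], [[-0.004, -0.0068, 0.0104], [-0.1, 0.13, 0.1]], [[-0.004, -0.0068, 0.0104], [-0.1, 0.13, 0.1]], [[-0.004, -0.0068, 0.0104], [-0.1, 0.13, 0.1]], [[-0.004, -0.0068, 0.0104], [-0.1, 0.13, 0.1]], [[-0.004, -0.0068, 0.0104], [-0.1, 0.13, 0.1]], [[-0.004, -0.0068, 0.0104], [-0.1, 0.13, 0.1]], [[-0.004, -0.0068, 0.0104], [-0.1, 0.13, 0.1]], [[-0.004, -0.0068, 0.0104], [-0.1, 0.13, 0.1]]])

```text
t: 18.48
eef_pos: [0.4962, 0.0425, 0.1423]
tool_rot: [-0.425, 0.899, -0.096, 0.046]
contact_force: [0.1, -0.4, -4.4]
gripper_width: 0.512
```

play_rows(increments=[[[-0.004, -0.0068, 0.0104], [-0.1, 0.13, 0.1]], [[-0.004, -0.0068, 0.0104], [-0.1, 0.13, 0.1]], [[-0.004, -0.0068, 0.0104], [-0.1, 0.13, 0.1]], [[-0.004, -0.0068, 0.0104], [-0.1, 0.13, 0.1]], [[-0.002, -0.0034, 0.0052], [0, 0, 0]], [[0, 0.0032, 0.0027], [0, 0, 0]], [[0, 0.0064, 0.0054], [0, 0, 0]], [[0, 0.0064, 0.0054], [0, 0, 0]], [[0, 0.0064, 0.0054], [0, 0, 0]], [[0, 0.0064, 0.0054], [0, 0, 0]], [[0, 0.0064, 0.0054], [0, 0, 0]], [[0, 0.0064, 0.0054], [0, 0, 0]], [[0, 0.0064, 0.0054], [0, 0, 0]], [[0, 0, 0], [0, 0, 0]], [[0, 0, 0], [0, 0, 0]]])

```text
t: 19.73
eef_pos: [0.4907, 0.0996, 0.0729]
tool_rot: [-0.421, 0.9, -0.101, 0.048]
contact_force: [0.2, -0.3, -4.6]
gripper_width: 0.507
```

Run:
```python
from h import *
where()
cur=plan((.495,.11,.0785),-13.1,39.9,5,1,say='down')
```

```text
t 19.73 grasp [0.4934 0.1112 0.0873] yaw -12.9 ydir [-0.142 -0.624 -0.768] q [-0.26  0.72 -0.52  1.78  0.69  1.44 -1.35] F [ 0.2 -0.3 -4.6] w 0.507
down 5 x [0.0004, 0.0015, 0.001] [-0.02, 0.03, 0.03] mm/row 1.8 deg/row 0.0
```

play_rows(increments=[[[0, 0.0013, 0.0011], [0, 0, 0]], [[0, 0.0013, 0.0011], [0, 0, 0]], [[0, 0.0013, 0.0011], [0, 0, 0]], [[0, 0.0013, 0.0011], [0, 0, 0]], [[0, 0.0008, 0.0007], [0, 0, 0]], [[0, 0, 0], [0, 0, 0]], [[0, 0, 0], [0, 0, 0]]])

```text
t: 20.32
eef_pos: [0.4912, 0.0999, 0.0658]
tool_rot: [-0.422, 0.9, -0.101, 0.048]
contact_force: [0.1, -0.6, -1.5]
gripper_width: 0.51
```

Run:
```python
from h import *
where()
```

```text
t 20.32 grasp [0.4938 0.1115 0.0801] yaw -12.9 ydir [-0.141 -0.624 -0.769] q [-0.26  0.73 -0.51  1.79  0.7   1.43 -1.36] F [ 0.1 -0.6 -1.5] w 0.51
```

Touching down: 1.5 N is left on the wrist. I lower a touch more, release, then back out along the fingers.

play_rows(increments=[[[0, 0.0008, 0.0006], [0, 0, 0]], [[0, 0, 0], [0, 0, 0]], [[0, 0, 0], [0, 0, 0]]])

```text
t: 20.57
eef_pos: [0.4916, 0.0998, 0.0655]
tool_rot: [-0.421, 0.9, -0.101, 0.049]
contact_force: [1.2, -0.8, 5.3]
gripper_width: 0.508
```

play_rows(increments=[[[0, 0, 0], [0, 0, 0]], [[0, 0, 0], [0, 0, 0]], [[0, 0, 0], [0, 0, 0]], [[0, 0, 0], [0, 0, 0]], [[0, 0, 0], [0, 0, 0]], [[0, 0, 0], [0, 0, 0]], [[0, 0, 0], [0, 0, 0]], [[0, 0, 0], [0, 0, 0]]], gripper=0.085)

```text
t: 21.23
eef_pos: [0.491, 0.0998, 0.0645]
tool_rot: [-0.422, 0.9, -0.101, 0.048]
contact_force: [-0.1, 0.9, 0.3]
gripper_width: 0.998
```

play_rows(increments=[[[0, -0.005, 0], [0, 0, 0]], [[0, -0.01, 0], [0, 0, 0]], [[0, -0.01, 0], [0, 0, 0]], [[0, -0.01, 0], [0, 0, 0]], [[0, -0.01, 0], [0, 0, 0]], [[0, -0.01, 0], [0, 0, 0]], [[0, -0.01, 0], [0, 0, 0]], [[0, -0.005, 0], [0, 0, 0]], [[0, 0, 0], [0, 0, 0]]])

```text
t: 21.98
eef_pos: [0.5014, 0.145, 0.1193]
tool_rot: [-0.423, 0.899, -0.101, 0.049]
contact_force: [-0.7, 0.8, -0.4]
gripper_width: 0.995
```

Run:
```python
from h import *
where()
c,W=look('e1');s=read_camera('side');brown(c,W);Ws=world(s);brown(s,Ws)
blobs(c,W,.035,.12,(.38,.58),(.0,.22))
blobs(c,W,.025,.06,(.40,.66),(-.46,-.1),20)
blobs(s,Ws,.025,.06,(.40,.66),(-.46,-.1),20)
a=cv2.resize(c['color'][100:280,200:510,::-1],None,fx=1.3,fy=1.3);b=cv2.resize(s['color'][110:290,230:490,::-1],None,fx=1.3,fy=1.3)
cv2.imwrite('pics/e1.png',np.hstack([a,b]))
cur=plan((.494,.111,.18),-13,-40,18,1,say='swing')
```

```text
t 21.98 grasp [0.504  0.1566 0.1337] yaw -12.8 ydir [-0.14  -0.623 -0.77 ] q [-0.3   0.7  -0.54  1.69  0.65  1.55 -1.33] F [-0.7  0.8 -0.4] w 0.995
grip 167 [493.9 110.5] [22.  44.3] 77.4 z 0.09 0.1
grip 189 [470.2 138.1] [37.8 91.9] 42.4 z 0.062 0.157
blob px[233 192  68  51] 1214 [492.5 109.8] [148.4  96.1] 77.3 z 0.035 0.1
blob px[396 193  17  29] 341 [ 524.  -236.3] [32.8 69.5] 80.1 z 0.025 0.04
blob px[360 161  27  14] 167 [ 527.  -233.1] [30.  74.9] 77.6 z 0.025 0.037
swing 18 x [0.0, -0.0028, -0.0014] [4.43, 0.01, 0.01] mm/row 3.1 deg/row 4.4
```

View pics/e1.png

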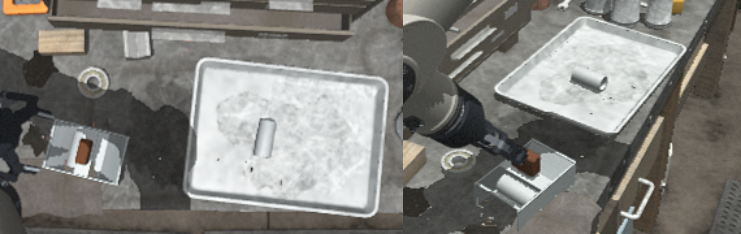

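The top half shows one nipple in the tray at (264,138), measured at world (0.525,-0.235). The caddy stands released with the other nipple aboard at (75,145), clear of the tray. The side half agrees. I swing to the other lean for the second grasp.

play_rows(increments=[[[0, -0.0028, -0.0014], [4.43, 0, 0]], [[0, -0.0028, -0.0014], [4.43, 0, 0]], [[0, -0.0028, -0.0014], [4.43, 0, 0]], [[0, -0.0028, -0.0014], [4.43, 0, 0]], [[0, -0.0028, -0.0014], [4.43, 0, 0]], [[0, -0.0028, -0.0014], [4.43, 0, 0]], [[0, -0.0028, -0.0014], [4.43, 0, 0]], [[0, -0.0028, -0.0014], [4.43, 0, 0]], [[0, -0.0028, -0.0014], [4.43, 0, 0]], [[0, -0.0028, -0.0014], [4.43, 0, 0]], [[0, -0.0028, -0.0014], [4.43, 0, 0]], [[0, -0.0028, -0.0014], [4.43, 0, 0]], [[0, -0.0028, -0.0014], [4.43, 0, 0]], [[0, -0.0028, -0.0014], [4.43, 0, 0]], [[0, -0.0028, -0.0014], [4.43, 0, 0]], [[0, -0.0028, -0.0014], [4.43, 0, 0]], [[0, -0.0028, -0.0014], [4.43, 0, 0]], [[0, -0.0028, -0.0014], [4.43, 0, 0]], [[0, 0, 0], [0, 0, 0]], [[0, 0, 0], [0, 0, 0]]])

```text
t: 23.75
eef_pos: [0.4955, 0.121, 0.1645]
tool_rot: [0.9, -0.42, 0.049, -0.103]
contact_force: [0.4, -0.2, 0.5]
gripper_width: 0.993
```

Run:
```python
from h import *
where()
plan((.4935,.1105,.079),-12.8,-40,14,1,say='down')
```

```text
t 23.75 grasp [0.4928 0.1093 0.1788] yaw -13.1 ydir [ 0.144  0.626 -0.766] q [ 1.04  0.58 -1.19  2.12 -0.25  0.6  -0.07] F [ 0.4 -0.2  0.5] w 0.993
down 14 x [0.0, 0.0055, -0.0045] [0.0, -0.02, 0.01] mm/row 7.1 deg/row 0.0
```

play_rows(increments=[[[0, 0.0055, -0.0045], [0, 0, 0]], [[0, 0.0055, -0.0045], [0, 0, 0]], [[0, 0.0055, -0.0045], [0, 0, 0]], [[0, 0.0055, -0.0045], [0, 0, 0]], [[0, 0.0055, -0.0045], [0, 0, 0]], [[0, 0.0055, -0.0045], [0, 0, 0]], [[0, 0.0055, -0.0045], [0, 0, 0]], [[0, 0.0055, -0.0045], [0, 0, 0]], [[0, 0.0055, -0.0045], [0, 0, 0]], [[0, 0.0055, -0.0045], [0, 0, 0]], [[0, 0.0055, -0.0045], [0, 0, 0]], [[0, 0.0055, -0.0045], [0, 0, 0]], [[0, 0.0055, -0.0045], [0, 0, 0]], [[0, 0.0055, -0.0045], [0, 0, 0]], [[0, 0, 0], [0, 0, 0]], [[0, 0, 0], [0, 0, 0]]])

```text
t: 25.08
eef_pos: [0.4963, 0.1238, 0.0658]
tool_rot: [0.901, -0.42, 0.047, -0.102]
contact_force: [-0.1, -0.2, 0.5]
gripper_width: 0.993
```

Run:
```python
from h import *
where()
```

```text
t 25.08 grasp [0.4936 0.1121 0.0801] yaw -12.9 ydir [ 0.144  0.626 -0.766] q [ 0.9   0.75 -1.04  2.17 -0.16  0.4  -0.03] F [-0.1 -0.2  0.5] w 0.993
```

play_rows(increments=[[[0, 0, 0], [0, 0, 0]], [[0, 0, 0], [0, 0, 0]], [[0, 0, 0], [0, 0, 0]], [[0, 0, 0], [0, 0, 0]], [[0, 0, 0], [0, 0, 0]], [[0, 0, 0], [0, 0, 0]], [[0, 0, 0], [0, 0, 0]], [[0, 0, 0], [0, 0, 0]], [[0, 0, 0], [0, 0, 0]], [[0, 0, 0], [0, 0, 0]]], gripper=0.03, grip_force=90)

```text
t: 25.92
eef_pos: [0.4973, 0.1233, 0.0669]
tool_rot: [0.9, -0.42, 0.047, -0.103]
contact_force: [-1.6, -5.0, 8.2]
gripper_width: 0.518
```

play_rows(increments=[[[0, -0.003, 0.0025], [0, 0, 0]], [[0, -0.006, 0.005], [0, 0, 0]], [[0, -0.0075, 0.0063], [0, 0, 0]], [[0, -0.0075, 0.0063], [0, 0, 0]], [[0, -0.0075, 0.0063], [0, 0, 0]], [[0, -0.0075, 0.0063], [0, 0, 0]], [[0, -0.0075, 0.0063], [0, 0, 0]], [[0, -0.0075, 0.0063], [0, 0, 0]], [[0, -0.0075, 0.0063], [0, 0, 0]], [[0, -0.0055, 0.0047], [0, 0, 0]], [[0, -0.003, 0.0025], [0, 0, 0]], [[0, 0, 0], [0, 0, 0]], [[0, 0, 0], [0, 0, 0]]])

```text
t: 27.0
eef_pos: [0.4963, 0.1236, 0.1575]
tool_rot: [0.9, -0.42, 0.047, -0.102]
contact_force: [0.2, -0.6, -4.8]
gripper_width: 0.516
```

Run:
```python
from h import *
where()
cur=plan((.53,-.33,.165),-10,-40,28,1,say='over')
cur=plan((.53,-.33,.13),-10,-40,8,1,cur,say='down')
```

```text
t 27.0 grasp [0.4936 0.1119 0.1718] yaw -12.9 ydir [ 0.145  0.626 -0.766] q [ 1.02  0.59 -1.18  2.12 -0.24  0.58 -0.07] F [ 0.2 -0.6 -4.8] w 0.516
over 28 x [0.0044, -0.0096, -0.0118] [0.0, -0.08, 0.07] mm/row 15.8 deg/row 0.1
down 8 x [0.0, 0.0034, -0.0028] [0.0, 0.0, 0.0] mm/row 4.4 deg/row 0.0
```

play_rows(increments=[[[0.0022, -0.0048, -0.0059], [0, 0, 0]], [[0.0044, -0.0096, -0.0118], [0, -0.08, 0.07]], [[0.0044, -0.0096, -0.0118], [0, -0.08, 0.07]], [[0.0044, -0.0096, -0.0118], [0, -0.08, 0.07]], [[0.0044, -0.0096, -0.0118], [0, -0.08, 0.07]], [[0.0044, -0.0096, -0.0118], [0, -0.08, 0.07]], [[0.0044, -0.0096, -0.0118], [0, -0.08, 0.07]], [[0.0044, -0.0096, -0.0118], [0, -0.08, 0.07]], [[0.0044, -0.0096, -0.0118], [0, -0.08, 0.07]], [[0.0044, -0.0096, -0.0118], [0, -0.08, 0.07]], [[0.0044, -0.0096, -0.0118], [0, -0.08, 0.07]], [[0.0044, -0.0096, -0.0118], [0, -0.08, 0.07]], [[0.0044, -0.0096, -0.0118], [0, -0.08, 0.07]], [[0.0044, -0.0096, -0.0118], [0, -0.08, 0.07]], [[0.0044, -0.0096, -0.0118], [0, -0.08, 0.07]], [[0.0044, -0.0096, -0.0118], [0, -0.08, 0.07]], [[0.0044, -0.0096, -0.0118], [0, -0.08, 0.07]], [[0.0044, -0.0096, -0.0118], [0, -0.08, 0.07]]])

```text
t: 28.5
eef_pos: [0.5156, -0.1543, 0.1526]
tool_rot: [0.902, -0.421, 0.041, -0.088]
contact_force: [0.2, 1.0, -3.7]
gripper_width: 0.516
```

play_rows(increments=[[[0.0044, -0.0096, -0.0118], [0, -0.08, 0.07]], [[0.0044, -0.0096, -0.0118], [0, -0.08, 0.07]], [[0.0044, -0.0096, -0.0118], [0, -0.08, 0.07]], [[0.0044, -0.0096, -0.0118], [0, -0.08, 0.07]], [[0.0044, -0.0096, -0.0118], [0, -0.08, 0.07]], [[0.0044, -0.0096, -0.0118], [0, -0.08, 0.07]], [[0.0044, -0.0096, -0.0118], [0, -0.08, 0.07]], [[0.0044, -0.0096, -0.0118], [0, -0.08, 0.07]], [[0.0044, -0.0096, -0.0118], [0, -0.08, 0.07]], [[0.0044, -0.0096, -0.0118], [0, -0.08, 0.07]], [[0.0022, -0.0048, -0.0059], [0, 0, 0]], [[0, 0, 0], [0, 0, 0]], [[0, 0, 0], [0, 0, 0]]])

```text
t: 29.58
eef_pos: [0.5318, -0.318, 0.1506]
tool_rot: [0.903, -0.421, 0.037, -0.079]
contact_force: [0.9, -0.9, -4.0]
gripper_width: 0.514
```

Run:
```python
from h import *
where()
s=read_camera('side');Ws=world(s);blobs(s,Ws,.025,.05,(.40,.66),(-.46,-.1),20)
cur=plan((.53,-.33,.13),-10,-40,8,1,say='down')
cur=plan((.53,-.33,.13),-10,40,30,1,cur,say='tip')
```

```text
t 29.58 grasp [ 0.5297 -0.3298  0.1649] yaw -10.0 ydir [ 0.112  0.633 -0.766] q [ 1.3   0.9  -0.94  1.46  0.03  1.31  0.32] F [ 0.9 -0.9 -4. ] w 0.514
blob px[361 161  26  14] 168 [ 525.6 -232.8] [29.3 71.6] 79.1 z 0.025 0.036
down 8 x [0.0, 0.0033, -0.003] [-0.01, 0.0, -0.0] mm/row 4.4 deg/row 0.0
tip 30 x [-0.0, -0.0, -0.0009] [-2.67, 0.0, -0.0] mm/row 0.9 deg/row 2.7
```

play_rows(increments=[[[0, 0.0033, -0.0028], [0, 0, 0]], [[0, 0.0033, -0.0028], [0, 0, 0]], [[0, 0.0033, -0.0028], [0, 0, 0]], [[0, 0.0033, -0.0028], [0, 0, 0]], [[0, 0.0033, -0.0028], [0, 0, 0]], [[0, 0.0033, -0.0028], [0, 0, 0]], [[0, 0.0033, -0.0028], [0, 0, 0]], [[0, 0.0033, -0.0028], [0, 0, 0]], [[0, 0, -0.0005], [-1.5, 0, 0]], [[0, 0, -0.001], [-3.1, 0, 0]], [[0, 0, -0.001], [-3.1, 0, 0]], [[0, 0, -0.001], [-3.1, 0, 0]], [[0, 0, -0.001], [-3.1, 0, 0]], [[0, 0, -0.001], [-3.1, 0, 0]], [[0, 0, -0.001], [-3.1, 0, 0]], [[0, 0, -0.001], [-3.1, 0, 0]], [[0, 0, -0.001], [-3.1, 0, 0]], [[0, 0, -0.001], [-3.1, 0, 0]]])

```text
t: 31.13
eef_pos: [0.531, -0.3257, 0.1133]
tool_rot: [0.766, -0.637, 0.055, -0.067]
contact_force: [0.1, 0.2, -4.7]
gripper_width: 0.512
```

play_rows(increments=[[[0, 0, -0.001], [-3.1, 0, 0]], [[0, 0, -0.001], [-3.1, 0, 0]], [[0, 0, -0.001], [-3.1, 0, 0]], [[0, 0, -0.001], [-3.1, 0, 0]], [[0, 0, -0.001], [-3.1, 0, 0]], [[0, 0, -0.0006], [-2, 0, 0]], [[0, 0, -0.0007], [-2, 0, 0]], [[0, 0, -0.0006], [-2, 0, 0]], [[0, 0, -0.0007], [-2, 0, 0]], [[0, 0, -0.0006], [-2, 0, 0]], [[0, 0, -0.0007], [-2, 0, 0]], [[0, 0, -0.0006], [-2, 0, 0]], [[0, 0, -0.0007], [-2, 0, 0]], [[0, 0, -0.0006], [-2, 0, 0]], [[0, 0, -0.0007], [-2, 0, 0]]])

```text
t: 32.38
eef_pos: [0.5292, -0.3357, 0.114]
tool_rot: [-0.536, 0.84, -0.073, 0.047]
contact_force: [1.1, -1.0, -3.9]
gripper_width: 0.512
```

play_rows(increments=[[[0, 0, -0.0006], [-2, 0, 0]], [[0, 0, -0.0007], [-2, 0, 0]], [[0, 0, -0.0006], [-2, 0, 0]], [[0, 0, -0.0007], [-2, 0, 0]], [[0, 0, -0.0006], [-2, 0, 0]], [[0, 0, -0.0007], [-2, 0, 0]], [[0, 0, -0.0006], [-2, 0, 0]], [[0, 0, 0], [0, 0, 0]], [[0, 0, 0], [0, 0, 0]], [[0, 0, 0], [0, 0, 0]], [[0, 0, 0], [0, 0, 0]], [[0, 0, 0], [0, 0, 0]]])

```text
t: 33.38
eef_pos: [0.528, -0.3418, 0.1164]
tool_rot: [-0.43, 0.899, -0.079, 0.039]
contact_force: [0.0, -0.3, -4.0]
gripper_width: 0.513
```

Run:
```python
from h import *
where()
s=read_camera('side');Ws=world(s);blobs(s,Ws,.022,.05,(.40,.66),(-.46,-.1),20)
c,W=look('f0');blobs(c,W,.022,.05,(.40,.66),(-.46,-.1),20)
a=cv2.resize(c['color'][100:280,260:540,::-1],None,fx=1.4,fy=1.4);b=cv2.resize(s['color'][90:270,230:490,::-1],None,fx=1.4,fy=1.4)
cv2.imwrite('pics/f1.png',np.hstack([a,b]))
```

```text
t 33.38 grasp [ 0.53   -0.3303  0.1309] yaw -10.1 ydir [-0.109 -0.618 -0.778] q [ 0.45  0.57 -0.45  1.89  1.05  1.14 -0.79] F [ 0.  -0.3 -4. ] w 0.513
blob px[359 154  28  23] 382 [ 532.3 -249.2] [66.3 90.6] 81.5 z 0.022 0.037
```

View pics/f1.png

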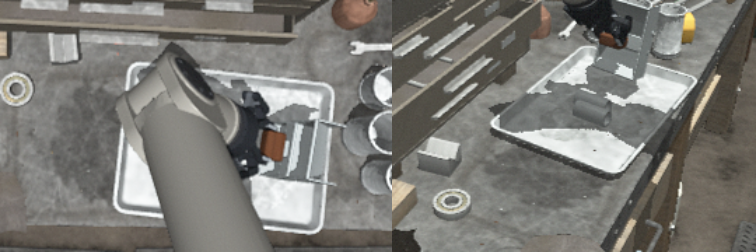

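Run:
```python
from h import *
where()
s=read_camera('side');Ws=world(s)
cv2.imwrite('pics/g1.png',cv2.resize(s['color'][80:190,330:450,::-1],None,fx=5,fy=5,interpolation=cv2.INTER_CUBIC))
```

```text
t 33.48 grasp [ 0.5299 -0.3302  0.1308] yaw -10.1 ydir [-0.109 -0.618 -0.778] q [ 0.45  0.57 -0.45  1.89  1.05  1.14 -0.8 ] F [ 0.1 -0.1 -2.1] w 0.516
```

View pics/g1.png

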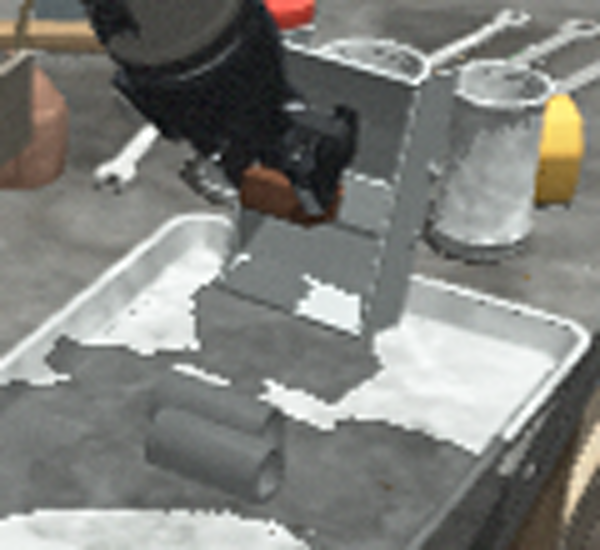

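The zoom shows two nipples side by side in the tray, at about (215,410) and (215,450), and the lower pocket is empty. I raise the caddy, level it and go back.

play_rows(increments=[[[0, -0.0027, -0.0022], [0, 0, 0]], [[0, -0.0053, -0.0043], [0, 0, 0]], [[0, -0.0053, -0.0043], [0, 0, 0]], [[0, -0.0053, -0.0043], [0, 0, 0]], [[0, -0.0053, -0.0043], [0, 0, 0]], [[0, -0.0053, -0.0043], [0, 0, 0]], [[0, -0.0053, -0.0043], [0, 0, 0]], [[0, -0.0053, -0.0043], [0, 0, 0]], [[0, -0.0027, -0.0022], [0, 0, 0]], [[0, 0, 0.001], [3.1, 0, 0]], [[0, 0, 0.001], [3.1, 0, 0]], [[0, 0, 0.001], [3.1, 0, 0]], [[0, 0, 0.001], [3.1, 0, 0]], [[0, 0, 0.001], [3.1, 0, 0]], [[0, 0, 0.001], [3.1, 0, 0]], [[0, 0, 0.001], [3.1, 0, 0]], [[0, 0, 0.001], [3.1, 0, 0]], [[0, 0, 0.001], [3.1, 0, 0]], [[0, 0, 0.001], [3.1, 0, 0]]])

```text
t: 35.12
eef_pos: [0.5292, -0.3329, 0.1669]
tool_rot: [-0.655, 0.751, -0.066, 0.057]
contact_force: [0.1, -0.0, -4.0]
gripper_width: 0.513
```

play_rows(increments=[[[0, 0, 0.001], [3.1, 0, 0]], [[0, 0, 0.001], [3.1, 0, 0]], [[0, 0, 0.001], [3.1, 0, 0]], [[0, 0, 0.001], [3.1, 0, 0]], [[0, 0, 0.001], [3.1, 0, 0]], [[0, 0, 0.001], [3.1, 0, 0]], [[0, 0, 0.001], [3.1, 0, 0]], [[0, 0, 0.001], [3.1, 0, 0]], [[0, 0, 0.001], [3.1, 0, 0]], [[0, 0, 0.001], [3.1, 0, 0]], [[0, 0, 0.001], [3.1, 0, 0]], [[0, 0, 0.001], [3.1, 0, 0]], [[0, 0, 0.001], [3.1, 0, 0]], [[0, 0, 0.001], [3.1, 0, 0]], [[0, 0, 0.001], [3.1, 0, 0]], [[0, 0, 0.0005], [1.5, 0, 0]], [[0, 0, 0], [0, 0, 0]]])

```text
t: 36.53
eef_pos: [0.5306, -0.3203, 0.1683]
tool_rot: [0.903, -0.42, 0.038, -0.08]
contact_force: [-1.1, 0.1, -3.3]
gripper_width: 0.511
```

Run:
```python
from h import *
where()
cur=plan((.494,.111,.17),-12.9,-40,28,1,say='back')
cur=plan((.494,.111,.087),-12.9,-40,12,1,cur,say='down')
```

```text
t 36.53 grasp [ 0.5285 -0.3322  0.1826] yaw -10.1 ydir [ 0.112  0.634 -0.765] q [ 1.25  0.84 -0.84  1.45 -0.07  1.33  0.38] F [-1.1  0.1 -3.3] w 0.511
back 28 x [-0.0043, 0.0102, 0.0114] [-0.0, 0.07, -0.07] mm/row 15.9 deg/row 0.1
down 12 x [0.0, 0.0053, -0.0044] [0.0, 0.0, 0.0] mm/row 6.9 deg/row 0.0
```

play_rows(increments=[[[-0.0043, 0.0102, 0.0114], [0, 0.07, -0.07]], [[-0.0043, 0.0102, 0.0114], [0, 0.07, -0.07]], [[-0.0043, 0.0102, 0.0114], [0, 0.07, -0.07]], [[-0.0043, 0.0102, 0.0114], [0, 0.07, -0.07]], [[-0.0043, 0.0102, 0.0114], [0, 0.07, -0.07]], [[-0.0043, 0.0102, 0.0114], [0, 0.07, -0.07]], [[-0.0043, 0.0102, 0.0114], [0, 0.07, -0.07]], [[-0.0043, 0.0102, 0.0114], [0, 0.07, -0.07]], [[-0.0043, 0.0102, 0.0114], [0, 0.07, -0.07]], [[-0.0043, 0.0102, 0.0114], [0, 0.07, -0.07]], [[-0.0043, 0.0102, 0.0114], [0, 0.07, -0.07]], [[-0.0043, 0.0102, 0.0114], [0, 0.07, -0.07]], [[-0.0043, 0.0102, 0.0114], [0, 0.07, -0.07]], [[-0.0043, 0.0102, 0.0114], [0, 0.07, -0.07]]])

```text
t: 37.7
eef_pos: [0.5122, -0.0957, 0.164]
tool_rot: [0.902, -0.421, 0.04, -0.09]
contact_force: [0.3, 0.5, -3.0]
gripper_width: 0.511
```

play_rows(increments=[[[-0.0043, 0.0102, 0.0114], [0, 0.07, -0.07]], [[-0.0043, 0.0102, 0.0114], [0, 0.07, -0.07]], [[-0.0043, 0.0102, 0.0114], [0, 0.07, -0.07]], [[-0.0043, 0.0102, 0.0114], [0, 0.07, -0.07]], [[-0.0043, 0.0102, 0.0114], [0, 0.07, -0.07]], [[-0.0043, 0.0102, 0.0114], [0, 0.07, -0.07]], [[-0.0043, 0.0102, 0.0114], [0, 0.07, -0.07]], [[-0.0043, 0.0102, 0.0114], [0, 0.07, -0.07]], [[-0.0043, 0.0102, 0.0114], [0, 0.07, -0.07]], [[-0.0043, 0.0102, 0.0114], [0, 0.07, -0.07]], [[-0.0043, 0.0102, 0.0114], [0, 0.07, -0.07]], [[-0.0043, 0.0102, 0.0114], [0, 0.07, -0.07]], [[-0.0043, 0.0102, 0.0114], [0, 0.07, -0.07]], [[-0.0043, 0.0102, 0.0114], [0, 0.07, -0.07]], [[0, 0, 0], [0, 0, 0]]])

```text
t: 38.95
eef_pos: [0.4961, 0.129, 0.1577]
tool_rot: [0.901, -0.42, 0.043, -0.099]
contact_force: [0.4, -0.0, -2.3]
gripper_width: 0.516
```

play_rows(increments=[[[0, 0.0053, -0.0044], [0, 0, 0]], [[0, 0.0053, -0.0044], [0, 0, 0]], [[0, 0.0053, -0.0044], [0, 0, 0]], [[0, 0.0053, -0.0044], [0, 0, 0]], [[0, 0.0053, -0.0044], [0, 0, 0]], [[0, 0.0053, -0.0044], [0, 0, 0]], [[0, 0.0053, -0.0044], [0, 0, 0]], [[0, 0.0053, -0.0044], [0, 0, 0]], [[0, 0.0053, -0.0044], [0, 0, 0]], [[0, 0.0053, -0.0044], [0, 0, 0]], [[0, 0.0053, -0.0044], [0, 0, 0]], [[0, 0.0053, -0.0044], [0, 0, 0]], [[0, 0, 0], [0, 0, 0]], [[0, 0, 0], [0, 0, 0]]])

```text
t: 40.12
eef_pos: [0.4986, 0.1256, 0.0741]
tool_rot: [0.901, -0.419, 0.045, -0.102]
contact_force: [-0.1, 0.0, -2.0]
gripper_width: 0.512
```

Run:
```python
from h import *
where()
cur=plan((.494,.111,.08),-12.9,-40,5,1,say='down')
```

```text
t 40.12 grasp [0.4959 0.1139 0.0884] yaw -12.8 ydir [ 0.145  0.628 -0.765] q [ 0.87  0.7  -1.    2.17 -0.29  0.42  0.08] F [-0.1  0.  -2. ] w 0.512
down 5 x [-0.0002, 0.0009, -0.0016] [-0.02, 0.05, 0.02] mm/row 1.8 deg/row 0.1
```

play_rows(increments=[[[0, 0.001, -0.0009], [0, 0, 0]], [[0, 0.001, -0.0009], [0, 0, 0]], [[0, 0.001, -0.0009], [0, 0, 0]], [[0, 0.001, -0.0009], [0, 0, 0]], [[0, 0.001, -0.0009], [0, 0, 0]], [[0, 0.0006, -0.0005], [0, 0, 0]], [[0, 0, 0], [0, 0, 0]], [[0, 0, 0], [0, 0, 0]]])

```text
t: 40.78
eef_pos: [0.4992, 0.1252, 0.0672]
tool_rot: [0.901, -0.419, 0.045, -0.102]
contact_force: [-0.4, -1.8, 2.2]
gripper_width: 0.514
```

On the bench, with 2.2 N upward. I release and back off.

play_rows(increments=[[[0, 0, 0], [0, 0, 0]], [[0, 0, 0], [0, 0, 0]], [[0, 0, 0], [0, 0, 0]], [[0, 0, 0], [0, 0, 0]], [[0, 0, 0], [0, 0, 0]], [[0, 0, 0], [0, 0, 0]], [[0, 0, 0], [0, 0, 0]], [[0, 0, 0], [0, 0, 0]]], gripper=0.085)

```text
t: 41.45
eef_pos: [0.4988, 0.1253, 0.0669]
tool_rot: [0.901, -0.42, 0.045, -0.102]
contact_force: [-0.7, 0.0, -0.1]
gripper_width: 0.997
```

play_rows(increments=[[[0, -0.005, 0], [0, 0, 0]], [[0, -0.01, 0], [0, 0, 0]], [[0, -0.015, 0], [0, 0, 0]], [[0, -0.015, 0], [0, 0, 0]], [[0, -0.015, 0], [0, 0, 0]], [[0, -0.015, 0], [0, 0, 0]], [[0, -0.015, 0], [0, 0, 0]], [[0, -0.015, 0], [0, 0, 0]], [[0, -0.01, 0], [0, 0, 0]], [[0, -0.005, 0], [0, 0, 0]], [[0, 0, 0], [0, 0, 0]], [[0, 0, 0], [0, 0, 0]], [[0, 0, 0], [0, 0, 0]]])

```text
t: 42.53
eef_pos: [0.4809, 0.0503, 0.1584]
tool_rot: [0.901, -0.42, 0.045, -0.101]
contact_force: [0.1, 0.3, -0.4]
gripper_width: 0.998
```

Run:
```python
from h import *
where()
for n in('top','side'):
    c=read_camera(n);W=world(c);print(n)
    blobs(c,W,.035,.12,(.38,.58),(.0,.22));blobs(c,W,.022,.05,(.42,.64),(-.45,-.11),20);blobs(c,W,.008,.022,(.58,.68),(.05,.16))
    cv2.imwrite('pics/z_%s.png'%n,cv2.resize(c['color'][90:290,200:520,::-1],None,fx=1.2,fy=1.2))
cv2.imwrite('pics/z.png',np.hstack([cv2.imread('pics/z_top.png'),cv2.imread('pics/z_side.png')]))
```

```text
t 42.53 grasp [0.4782 0.0386 0.1728] yaw -12.7 ydir [ 0.145  0.627 -0.765] q [ 1.13  0.56 -1.1   2.11 -0.32  0.7   0.14] F [ 0.1  0.3 -0.4] w 0.998
top
blob px[232 191  67  51] 1133 [494.9 112.2] [147.9  96.4] 77.7 z 0.035 0.1
blob px[395 187  31  35] 704 [ 531.3 -251.5] [66.8 89.1] 81.9 z 0.022 0.041
blob px[260 152  24  24] 390 [631.  103.9] [60.5 59.8] 0.6 z 0.008 0.022
side
blob px[283 217  79  61] 1528 [495.3 112.8] [150.9  98.7] 77.2 z 0.035 0.097
blob px[360 154  16  18] 187 [ 547.5 -250.1] [41.2 70.3] 23.8 z 0.022 0.036
blob px[378 168   9   9] 35 [ 495.8 -226.5] [30.  10.9] 81.2 z 0.022 0.035
blob px[259 225  27  20] 381 [632.2 105.2] [59.8 63.1] 31.7 z 0.008 0.017
```

View pics/z.png

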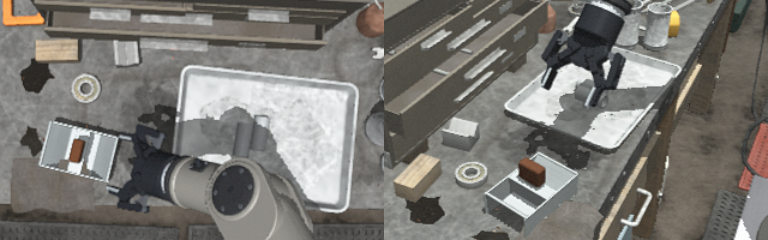

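The top half shows the empty caddy upright at (78,150), with both nipples in the tray at (245,135) and (262,130). In the side view both pockets are empty, at (530,190). The gripper is clear, and the bearing, V-block and wooden block have not moved.

```bash
python3 -c "
from station import *
print(hand_in())"
```

```text
the job is handed in; nothing more can be done
None
```

The job is done and handed in at about 42.7 s of the 72 s; `hand_in` gives no verdict, so the result rests on my own checks.

**What I did:**
- **First tip:** I gripped the caddy with a 40° lean and 90 N and tipped it about 79° towards the right over the tray. The right-hand nipple rolled out and the other stayed in.
- **Weighing:** I held the caddy level and still for over a second. The wrist read about 4.3 N, which fits one nipple left.
- **Second tip:** I stood the caddy on the bench and let go. I then gripped it afresh from the opposite lean, tipped it the other way and rolled out the second nipple.
- **Finish:** I stood the empty caddy back on the bench and moved the gripper clear.

**Last checks:**
- **Nipples:** Both cameras show the two nipples side by side in the tray, around (0.53, -0.25) m.
- **Caddy:** It stands upright and empty at (0.495, 0.112) m, clear of the tray, with the gripper open and not touching it.
- **Bystanders:** The bearing measured within about 1 mm of its start. The V-block and wooden block look unmoved, judged by eye only.

**One disagreement:** Just after the second tip the wrist force read anywhere from 2.1 to 4.0 N, too noisy to show that the nipple was out. I relied on a zoomed picture showing both nipples in the tray instead.

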